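# Put the planed cutting board away in the tightest rack slot that takes it

### The job

Take the white cutting board out of the drainer by its green handle and put it away in the board rack. Starting at the rack's narrow end, find the first slot that takes the board without forcing, stand it in there upright and fully down on the rack's floor, lengthwise in the middle of the slot, and let it go. Feel your way in gently, never jam or drop the board, and leave everything else where it is.

Things in the scene. Friction and masses are not known exactly. Their poses are not given: they have to be found in the camera images.
- board: Cutting board to put away: white plastic, 240 mm long (its x), 140 mm high (its z), standing on a long edge in the drainer, lower edges eased 1.5 mm, green handle on top. Planed down many times, so its thickness (y, same on both sides of the middle) is unknown: 12 to 25 mm, different every time. 0.43 to 0.68 kg. Origin: middle of the lower edge, mid-thickness; z up.
- handle (a point): Centre of the board's green handle bar, 174 mm above the board's lower edge; axes as the board. The bar is 124 mm long (x), 16 mm high and always 14 mm thick (y), whatever the board's thickness. Between the bar and the board is an opening 26 mm high and 96 mm long.
- rack: Steel board rack, fixed: floor plate 250 mm (its x) by 200 mm (its y), on which boards stand, its upper face 12 mm above the table. Eight welded hoops of round 6 mm rod, 120 mm long along x, centred at x = 0, tops 85 mm above the table, part seven slots running along x. The round rods guide in an edge about 1 mm off. Origin: centre of the underside; z up.
- slot_1 (a point): Middle of the mouth of the narrowest slot of the rack, at rod-top height; axes as the rack. In the rack's frame the slots, from the narrow end to the wide end, are 11, 14, 17, 20, 23, 26 and 30 mm wide between the rods, centred at y = -83.0, -64.5, -43.0, -18.5, +9.0, +39.5 and +73.5 mm.
- slot_7 (a point): Middle of the mouth of the widest slot (30 mm) of the rack, at rod-top height; axes as the rack. A wooden board stands in this slot.
- drainer: Blue plastic drip tray, fixed, 280 mm (its x) by 180 mm (its y), rim 16 mm high, floor 6 mm above the table. Two steel hoops 75 mm high, 140 mm long along x, leave a loose slot 36 mm wide centred at y = -45 mm; the cutting board stands in it, lengthwise along x. Origin: centre of the underside.
- wood_board: Bystander: wooden board 200 mm long, 26 mm thick, 110 mm high, standing in the rack's widest slot. Origin: middle of its lower edge.
- soup_bowl: Bystander: white bowl upside down in the drainer, 86 mm across, 52 mm high. Origin: centre underneath.
Not all that is in view belongs to the job. Of the things shaped like the board, the white one is meant.

How it is judged:
By the outcome, as a careful person would: the job done as asked, in the order asked, and still so for the second after the job is handed in, with the robot touching nothing.
It also fails if it takes over 64 s, if anything falls off the work surface, if the arm or the gripper's body presses on something with over 40 N, if the wrist force passes 120 N, or if a joint passes its speed limit or range.

### The arm

A 6-joint arm with a two-finger parallel gripper is mounted at the origin on the work surface. World frame = base frame: x ahead of the robot, y to its left, z up, the work surface at z = 0. Lengths are in mm, angles in rad, forces in N, time in s.
With the tool pointing down it reaches from about 325 to 775 mm from the base axis. Payload 9.3 kg.
Tool frame: the origin (TCP) lies at the very end of the fingers, on their centre line; the grasp point (between the pads) lies 19 mm behind it (manip.hold_point_z is the distance from the TCP to the grasp point, in mm); z points along the fingers, x is the direction in which the jaws open and shut, and the axes are right-handed (so a half turn about z gives the same grasp; the last joint's range is limited). The gripper opens to 85 mm and grips with 20 to 120 N. Pads are 22 mm wide; open, the fingers measure 114 mm over their backs; the gripper's body (76 mm by 85 mm) begins 54 mm behind the grasp point. The pads swing forward as they close: fully open they stand 13 mm farther back than shut.
Start: joints at [1.04, 0.259, 0.021, 1.334, 0, 1.418], TCP at [202.883, 511.209, 231.279] pointing down, gripper open.
Joint ranges: [-3.04, 3.04], [-0.91, 1.82], [-1.04, 1.36], [-1.92, 1.95], [-1.52, 1.45], [-3.14, 3.14]. Speed limits (rad/s): [2.22, 2.22, 2.79, 3.14, 3.14, 3.14].

### API

Orientations are given as a unit quaternion [w, x, y, z].
In Python, from cell import manip, imaging, ticket gives the robot as it stands. The module is installed in compiled form; this text tells all that it offers.
- The arm moves only by the shell command python3 -m creep 'ROWS' [OPENING] [FORCE]. ROWS is JSON, a list of rows, each a list of 2 entries, a list of its own where there are three numbers: the shift along the tool's x, y, z in cm, then the turn, a rotation vector about the tool's x, y, z in degrees. In form: [[[x, y, z], [wx, wy, wz]], ...]. A call has exactly 8 rows; each row is the pose to reach, as a shift and turn from the pose commanded when the call began, along the tool's axes at that moment; what a row does not reach only later rows make up. A row lasts 1/8 s, in which the tool goes at most 62.5 mm and 10.7 degrees, less where a joint would pass 70% of its speed; a pose out of reach is approached as far as the arm can. A call with a gripper value outside its range is refused whole. OPENING is the closure, from 0 (fully open) to 1 (shut), set as the call begins (- or left out, the last holds). The fingers move at their own pace and stop on an object; FORCE is the grip in N (left out, the last holds). Time passes only in rows, so rows that repeat a pose let the fingers close, or fill a call up. It gives the time, the measured TCP pose, the force and the opening at its end, in the units of the state.
- manip.observe(): the state, without advancing time (a new reading comes with each control period).
- imaging.get_image(name): name is "scene" or "side" or "wrist"; returns a dict with "img" (384x512x3 uint8, red, green, blue), "range_z" (384x512 float32, mm along the optical axis (not along the pixel's ray), 0 where there is no reading), "fx", "fy", "cx", "cy" (pixels), "world_to_cam" (4x4, takes a point from world to camera coordinates); the wrist camera has in their place "tool_from_camera" (4x4, takes a point from camera to tool coordinates, whose origin is the TCP and whose axes are the tool frame's). Camera axes: x right, y up, looking along -z (the intrinsics and any distortion apply to the point x, -y, -z); pixel columns grow to the right and rows downward; lengths in mm; the calibration is good to about 2 mm. A picture is of the moment at which its call begins: read the wrist's pose just before it.
- ticket.finish_job(): hands the job in, once; it reports no verdict.
The state is a dict: "time_s": time; "joint_positions": joint angles; "qvel": joint speeds; "joint_torque": joint torques, N m; "position": TCP position; "ee_rot": TCP orientation; "contact_force": force on the tool from outside, world axes, zero at the start; "wrist_torque": the same for the moment, N m; "finger_gap": opening from 0.0 (shut) to 1.0 (fully open).
Only numpy, scipy, OpenCV 4.12 (cv2) and the standard library are available. Lean on these libraries where they do the work, as an engineer would, in place of code of your own. Each camera call takes 0.05 s, during which the arm holds its last target. There are 200 camera calls.

## Working session

There is one attempt and no reset: what is moved stays moved. The work goes in short steps, Python scripts to look and compute and a shell command to move; the robot and the scene stay as the last step left them, time stands still between calls to the robot, and variables do not carry over. Pictures are saved under pics/ and viewed, about 8 in all and at most 12, crops included, and the job is handed in when it is done.

```bash
mkdir -p pics; cat > h.py <<'E'
import numpy as np, cv2
from cell import manip, imaging, ticket
from scipy.spatial.transform import Rotation as R
def grab(n):
    s=manip.observe(); d=imaging.get_image(n)
    if n=="wrist":
        q=s['ee_rot']; T=np.eye(4); T[:3,:3]=R.from_quat([q[1],q[2],q[3],q[0]]).as_matrix(); T[:3,3]=s['position']
        d['c2w']=T@np.array(d['tool_from_camera'])
    else: d['c2w']=np.linalg.inv(np.array(d['world_to_cam']))
    z=d['range_z']; v,u=np.mgrid[:z.shape[0],:z.shape[1]]
    P=np.stack([(u-d['cx'])/d['fx']*z,-(v-d['cy'])/d['fy']*z,-z],-1)
    W=P@d['c2w'][:3,:3].T+d['c2w'][:3,3]; W[z==0]=np.nan
    d['W']=W; return d
def save(d,f): cv2.imwrite('pics/'+f,d['img'][:,:,::-1])
E
python3 - <<'E'
from h import *
s=manip.observe(); print(s)
for n in ("scene","side"):
    d=grab(n); save(d,n+'1.png'); np.savez(n+'1.npz',W=d['W'],img=d['img']); print(n,[k for k in d],d['c2w'].round(2).tolist(),d['fx'])
E
python3 -c "
import cv2,numpy as np
a=[cv2.imread('pics/%s1.png'%n) for n in('scene','side')]
"
```

```text
{'time_s': 0.0, 'joint_positions': array([ 1.04041975e+00,  2.59202763e-01,  2.07239101e-02,  1.33368727e+00,
       -3.49236572e-05,  1.41822170e+00]), 'qvel': array([-0.00095637, -0.00042201, -0.00012743, -0.00058419,  0.00064495,
       -0.00221993]), 'joint_torque': array([-3.57305034e-03, -5.55647314e+01,  3.44527495e+01,  1.37213789e-02,
       -5.33794955e-04,  2.25698636e-05]), 'position': array([202.73409194, 510.95643211, 230.64552492]), 'ee_rot': array([ 3.09922443e-04,  8.27308181e-01,  5.61747902e-01, -6.11013143e-04]), 'contact_force': array([ 0.66415415,  0.02241558, -0.40094888]), 'wrist_torque': array([-0.03956919,  0.00472282, -0.02184644]), 'finger_gap': 0.9985585336848158}
scene ['img', 'range_z', 'fx', 'fy', 'cx', 'cy', 'world_to_cam', 'c2w', 'W'] [[0.43, -0.66, 0.62, 956.87], [0.9, 0.32, -0.28, -243.54], [-0.01, 0.68, 0.73, 737.05], [0.0, 0.0, 0.0, 1.0]] 370.6478607201947
side ['img', 'range_z', 'fx', 'fy', 'cx', 'cy', 'world_to_cam', 'c2w', 'W'] [[0.34, 0.75, -0.57, -85.31], [-0.94, 0.27, -0.2, -198.13], [0.0, 0.6, 0.8, 874.49], [0.0, 0.0, 0.0, 1.0]] 352.4772895266212
```

View pics/scene1.png

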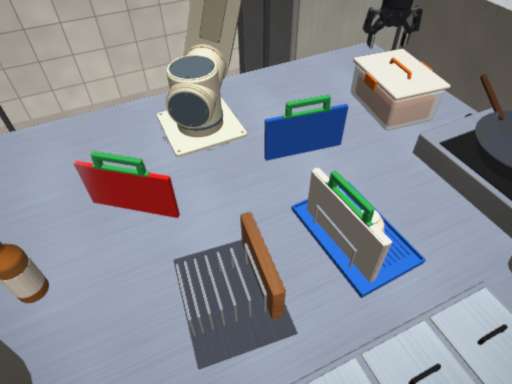

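View pics/side1.png

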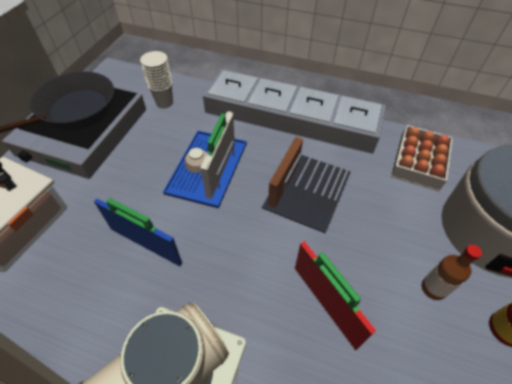

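The scene view shows the white board with its green handle at about (352,197), standing in the blue drainer. The dark rack is at about (235,300), with its wooden board at (262,262) marking the wide end, so the narrow end is on the left. The red and blue boards are decoys. The side view agrees: handle at (218,132), rack at (308,190).

```bash
python3 - <<'E'
from h import *
def rect(p):
    r=cv2.minAreaRect(p[:,:2].astype(np.float32)); return np.round(r[0],1),np.round(r[1],1),round(r[2],1)
for n in ("scene","side"):
    f=np.load(n+'1.npz'); W=f['W'];I=f['img']; hsv=cv2.cvtColor(I,cv2.COLOR_RGB2HSV); H,S,V=[hsv[...,i].astype(int) for i in range(3)]
    v,u=np.mgrid[:384,:512]
    box=lambda a,b,c,d:(u>a)&(u<b)&(v>c)&(v<d)&np.isfinite(W[...,2])
    B={'scene':(box(325,388,165,230),box(170,300,210,365),box(285,425,165,295)),'side':(box(200,235,110,160),box(260,355,135,230),box(160,250,110,210))}[n]
    er=lambda m:cv2.erode(m.astype(np.uint8),np.ones((2,2)))>0
    g=B[0]&(H>50)&(H<85)&(S>120); p=W[g]; p=p[np.isfinite(p[:,2])]
    zt=np.percentile(p[:,2],97); t=p[p[:,2]>zt-5]
    print(n,'handle n',len(p),'ztop',zt,'rect top',rect(t), 'med',np.median(t,0).round(1))
    # rack
    m=B[1]&(W[...,2]<18)&(W[...,2]>4)&(V<110)&(S<90); p=W[m]; print(' rackfloor',len(p),rect(p),np.median(p[:,2]))
    m=B[1]&(W[...,2]>82)&(W[...,2]<92)&(S<90); p=W[m]; print(' rods',len(p),rect(p) if len(p)>3 else '')
    m=B[1]&(H<20)&(S>120)&(W[...,2]>30); p=W[m]; zt=np.percentile(p[:,2],97);p=p[p[:,2]>zt-4];print(' wood top',zt,rect(p))
    m=B[2]&(H>100)&(H<125)&(S>170); p=W[m]; p=p[(p[:,2]<25)]; print(' drainer',len(p),rect(p))
    m=B[2]&(S<70)&(W[...,2]>80)&(W[...,2]<160); p=W[m]; zt=np.percentile(p[:,2],98); q=p[p[:,2]>zt-4]; print(' white',len(p),zt,rect(q),'all',rect(p))
    a=W[B[1]&(V<60)]
    print(' V in rack',np.percentile(V[B[1]],[5,25,50,75]))
E
```

```text
scene handle n 799 ztop 189.1532783159234 rect top (array([577.6, 141. ]), array([120.2,  13.8]), 4.4) med [580.7 140.5 187.8]
 rackfloor 7164 (array([ 593.2, -141.3]), array([197.2, 247.3]), 84.0) 12.467116021876564
 rods 1205 (array([ 591.8, -154.3]), array([191.4, 174.3]), 1.4)
 wood top 124.06563612779041 (array([587.7, -67.7]), array([ 24.5, 196.1]), 84.1)
 drainer 2847 (array([572.7, 187.4]), array([279.1, 180.5]), 2.9)
 white 2274 147.19882855823437 (array([575.9, 141.1]), array([240.1,  21.7]), 4.5) all (array([576.2, 141.4]), array([240.9,  22.8]), 4.2)
 V in rack [ 88.  91. 157. 184.]
side handle n 254 ztop 191.73242202706498 rect top (array([574.7, 142.8]), array([120.3,  11.5]), 4.6) med [565.7 141.8 189.6]
 rackfloor 2964 (array([ 647.3, -144.7]), array([200.4, 361.9]), 84.3) 14.336225148742244
 rods 514 (array([ 566.3, -147. ]), array([171.3, 196.7]), 76.7)
 wood top 126.40504703455653 (array([582.4, -66.2]), array([ 19.5, 189.9]), 83.3)
 drainer 1720 (array([571.9, 189.8]), array([280.9, 178.3]), 3.0)
 white 783 150.17085043901514 (array([577.9, 144.4]), array([241.7,  20.3]), 4.1) all (array([577., 144.]), array([243.5,  21.6]), 4.2)
 V in rack [ 57.  62. 107. 140.]
```

```bash
cat >> h.py <<'E'
def go(pos,xang):
    """tool-frame shift (cm) and turn (deg) from present pose to pos, pointing down, tool x at xang deg"""
    s=manip.observe(); q=s['ee_rot']; A=R.from_quat([q[1],q[2],q[3],q[0]])
    B=R.from_euler('z',xang,degrees=True)*R.from_euler('x',180,degrees=True)
    print('shift',(A.inv().apply(np.array(pos)-s['position'])/10).round(2),'turn',(A.inv()*B).as_rotvec(degrees=True).round(2),
      'pos',s['position'].round(1),'F',s['contact_force'].round(1),'T',s['wrist_torque'].round(2),'gap',round(s['finger_gap'],3),'t',round(s['time_s'],2))
E
python3 -c "
from h import *
go([577,142,300],94.4)"
```

```text
shift [-20.5   48.39  -6.91] turn [ -0.03   0.07 -26.05] pos [202.8 511.  230.7] F [ 0.8 -0.2  0.1] T [-0.02 -0.04 -0.03] gap 1.001 t 0.1
```

```bash
python3 -m creep '[[[-1,2.4,-1.5],[0,0,-2]],[[-3,7.2,-4],[0,0,-5]],[[-5.2,12.2,-6.9],[0,0,-9]],[[-7.4,17.4,-6.9],[0,0,-13]],[[-9.6,22.6,-6.9],[0,0,-17]],[[-11.8,27.8,-6.9],[0,0,-20]],[[-14,33,-6.9],[0,0,-23]],[[-16,37.8,-6.9],[0,0,-26]]]'
python3 -c "
from h import *
go([577,142,300],94.4)"
```

```text
time_s: 1.1
position: [496.3, 221.4, 300.0]
ee_rot: [-0.0, 0.679, 0.734, -0.0]
contact_force: [0.5, 0.7, 0.5]
finger_gap: 1.002
shift [-8.54  7.43 -0.  ] turn [-0.02  0.    0.03] pos [496.3 221.4 300. ] F [0.5 0.7 0.5] T [ 0.05 -0.05  0.03] gap 1.002 t 1.1
```

```bash
python3 -m creep '[[[-2.2,1.9,0],[0,0,0]],[[-4.4,3.8,0],[0,0,0]],[[-6.4,5.6,0],[0,0,0]],[[-7.8,6.8,0],[0,0,0]],[[-8.4,7.3,0],[0,0,0]],[[-8.54,7.43,0],[0,0,0]],[[-8.54,7.43,0],[0,0,0]],[[-8.54,7.43,0],[0,0,0]]]'
python3 - <<'E'
from h import *
d=grab('wrist'); save(d,'w1.png'); np.savez('w1.npz',W=d['W'],img=d['img']); print(d['tool_from_camera'].round(3).tolist(),d['fx'])
E
```

```text
time_s: 2.1
position: [575.4, 144.1, 300.5]
ee_rot: [0.0, 0.679, 0.734, 0.0]
contact_force: [-0.6, 0.0, -0.3]
finger_gap: 0.997
[[1.0, 0.0, -0.001, -0.235], [0.0, -0.953, -0.304, -78.511], [-0.001, 0.304, -0.953, -142.648], [0.0, 0.0, 0.0, 1.0]] 302.5048695436471
```

View pics/w1.png

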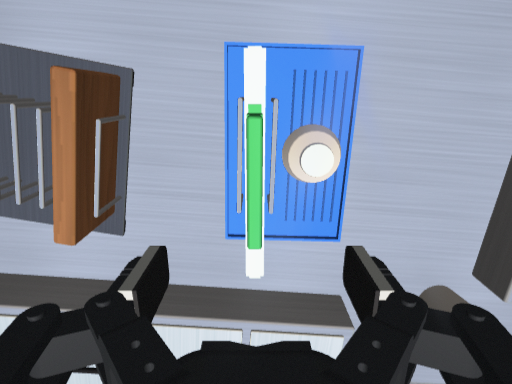

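The wrist view shows the white board along u≈255 (v 47–277), with the handle bar centred at about (255,180). The bowl is clear to the right and the rack is at left.

```bash
python3 - <<'E'
from h import *
f=np.load('w1.npz'); W=f['W'];I=f['img']; hsv=cv2.cvtColor(I,cv2.COLOR_RGB2HSV); H,S,V=[hsv[...,i].astype(int) for i in range(3)]
v,u=np.mgrid[:384,:512]; b=(u>225)&(u<290)&(v>40)&(v<290)
def rep(n,p,z0):
    q=p[p[:,2]>z0]; r=cv2.minAreaRect(q[:,:2].astype(np.float32)); print(n,len(q),np.percentile(p[:,2],[5,50,95]).round(1),np.round(r[0],1),np.round(r[1],1),round(r[2],2))
p=W[b&(H>50)&(H<85)&(S>120)]; rep('handle',p,180)
p=W[b&(S<60)&(V>150)]; p=p[(p[:,2]>130)&(p[:,2]<160)]; rep('board',p,138)
# width via row-wise count at top of board
m=b&(S<60)&(V>150)&(W[...,2]>138)&(W[...,2]<160)
for r in (60,75,90,255,265,272):
    c=np.where(m[r])[0]
    if len(c): print(r,c.min(),c.max(),[W[r,c.min()].round(1),W[r,c.max()].round(1)], V[r,c.min()-2:c.max()+3], np.median(np.diff(W[r,c,1])).round(3))
E
```

```text
handle 1923 [nan nan nan] [575.5 143.1] [121.6  12.8] 4.24
board 2292 [143.8 145.4 147.1] [576.3 142.9] [239.7  20.1] 4.3
60 244 265 [array([468.9, 125.4, 143.6]), array([467.6, 144.5, 144.6])] [244 245 249 250 250 250 250 250 250 250 250 250 250 250 250 250 250 250
 250 250 250 250 250 249 245 244] 0.905
75 244 265 [array([481.7, 126.3, 143.4]), array([480.3, 145.7, 144.1])] [244 244 250 250 250 250 250 250 250 250 250 250 250 250 250 250 250 250
 250 250 250 250 250 249 245 244] 0.92
90 244 264 [array([494.9, 127.1, 144.5]), array([493.5, 145.8, 145.1])] [245 245 250 250 251 251 250 251 251 251 251 251 250 250 251 250 250 251
 250 251 251 250 250 248 245] 0.931
255 246 263 [array([668.5, 140.7, 144.9]), array([667.2, 159.6, 144.6])] [202 220 249 250 250 250 250 250 250 250 250 250 250 250 250 250 250 250
 250 244 211 206] 1.108
265 246 263 [array([681. , 141.6, 145.2]), array([680.1, 160.7, 144.3])] [199 218 249 250 250 250 250 250 250 250 250 250 250 250 250 250 250 250
 250 243 208 203] 1.119
272 246 263 [array([690. , 142.2, 145.2]), array([688.1, 161.3, 145.9])] [198 217 249 250 250 250 250 250 250 250 250 250 250 250 250 250 250 250
 250 243 211 205] 1.123
```

```bash
python3 -c "
from h import *
go([575.7,143,161],94.3)"
```

```text
shift [-0.11  0.02 13.95] turn [ 0.02 -0.01  0.09] pos [575.4 144.1 300.5] F [-0.1 -0.6 -0.6] T [-0.01 -0.03 -0.01] gap 1.002 t 2.15
```

```bash
python3 -m creep '[[[-0.1,0,1.5],[0,0,0]],[[-0.1,0,4.5],[0,0,0]],[[-0.1,0,8],[0,0,0]],[[-0.1,0,11],[0,0,0]],[[-0.1,0,13],[0,0,0]],[[-0.1,0,13.8],[0,0,0]],[[-0.1,0,13.95],[0,0,0]],[[-0.1,0,13.95],[0,0,0]]]' 0
python3 -c "
from h import *
go([575.7,143,161],94.3)"
```

```text
time_s: 3.15
position: [576.2, 142.6, 161.6]
ee_rot: [0.0, 0.68, 0.733, 0.0]
contact_force: [-0.7, 0.4, 0.4]
finger_gap: 1.001
shift [ 0.04 -0.05  0.06] turn [ 0.07 -0.    0.06] pos [576.2 142.6 161.6] F [-0.7  0.4  0.4] T [ 0.01 -0.03  0.03] gap 1.001 t 3.15
```

```bash
python3 -m creep '[[[0,0,0],[0,0,0]],[[0,0,0],[0,0,0]],[[0,0,0],[0,0,0]],[[0,0,0],[0,0,0]],[[0,0,0],[0,0,0]],[[0,0,0],[0,0,0]],[[0,0,0],[0,0,0]],[[0,0,0],[0,0,0]]]' 1 80
python3 -c "
from h import *
go([575.7,143,161],94.3)"
```

```text
time_s: 4.15
position: [575.9, 142.6, 161.0]
ee_rot: [0.0, 0.68, 0.733, 0.0]
contact_force: [-1.2, 0.8, 5.5]
finger_gap: 0.153
shift [ 0.04 -0.02  0.  ] turn [ 0.02 -0.    0.05] pos [575.9 142.6 161. ] F [-1.2  0.8  5.5] T [-0.01  0.21 -0.07] gap 0.153 t 4.15
```

```bash
python3 -m creep '[[[0,0,-0.6],[0,0,0]],[[0,0,-2],[0,0,0]],[[0,0,-4],[0,0,0]],[[0,0,-6.5],[0,0,0]],[[0,0,-9.5],[0,0,0]],[[0,0,-12.5],[0,0,0]],[[0,0,-15],[0,0,0]],[[0,0,-16],[0,0,0]]]'
python3 - <<'E'
from h import *
d=grab('wrist'); save(d,'w2.png'); np.savez('w2.npz',W=d['W'],img=d['img'])
W=d['W'];I=d['img']; hsv=cv2.cvtColor(I,cv2.COLOR_RGB2HSV); H,S,V=[hsv[...,i].astype(int) for i in range(3)]
s=manip.observe(); zt=s['position'][2]-15
v,u=np.mgrid[:384,:512]; m=(S<70)&(V>150)&(abs(W[...,2]-zt)<12)&(abs(W[...,0]-576)<125)&(abs(W[...,1]-143)<40)
p=W[m]; r=cv2.minAreaRect(p[:,:2].astype(np.float32)); print(len(p),r,p[:,2].mean())
for r in range(0,384,12):
    c=np.where(m[r])[0]
    if len(c)>3: print(r,c.min(),c.max(),W[r,c.min()].round(1),W[r,c.max()].round(1),d['range_z'][r,c].mean()/d['fx'],V[r,c.min()-2:c.min()+1],V[r,c.max():c.max()+3])
go([0,0,0],94.3)
E
```

```text
time_s: 5.15
position: [576.1, 142.6, 322.5]
ee_rot: [0.001, 0.68, 0.733, 0.001]
contact_force: [-0.0, -0.5, -5.5]
finger_gap: 0.149
5244 ((555.5836181640625, 140.96942138671875), (197.34994506835938, 20.21037483215332), 4.344356536865234) 306.73371734121423
0 242 269 [457.9 127.3 307.2] [456.8 139.6 306.6] 0.45542297 [200 199 231] [251 205 196]
12 234 277 [462.6 123.8 305.3] [461.5 143.7 307.2] 0.46216062 [200 200 232] [247 211 205]
24 235 277 [467.6 124.5 305.8] [466.  144.2 305.3] 0.46708068 [200 220 250] [244 211 204]
36 235 276 [472.7 124.8 305.7] [471.3 144.2 306.2] 0.47190568 [199 201 250] [251 236 208]
48 235 276 [477.7 125.  304.6] [476.4 144.7 306. ] 0.4774512 [242 241 249] [251 218 193]
60 236 276 [483.3 126.  307. ] [481.7 145.3 305.8] 0.48184672 [247 249 251] [251 247 246]
72 236 276 [488.6 126.2 305.7] [487.1 145.8 305.9] 0.48807928 [247 249 251] [250 247 246]
84 236 275 [494.1 126.5 306. ] [492.7 145.7 307.1] 0.4926279 [247 248 251] [252 249 247]
96 236 275 [499.8 126.8 305.1] [498.3 146.3 307. ] 0.4991793 [247 247 251] [252 242 243]
108 236 275 [505.6 127.2 305.9] [504.1 146.9 306.5] 0.5055498 [247 247 250] [252 213 189]
120 237 275 [511.5 128.1 306.9] [510.1 147.5 306. ] 0.5138703 [247 250 251] [247 209 201]
132 237 275 [517.6 128.4 306.2] [516.  148.  307.4] 0.5188067 [248 248 252] [240 194 245]
144 237 274 [523.8 128.7 306.4] [522.3 148.1 306.6] 0.5261441 [248 248 252] [251 226 194]
shift [ -9.84 -58.6   32.15] turn [ 0.13 -0.    0.05] pos [576.1 142.5 322.8] F [-0.8  0.4 -5.3] T [-0.01 -0.01  0.06] gap 0.149 t 5.2
```

View pics/w2.png

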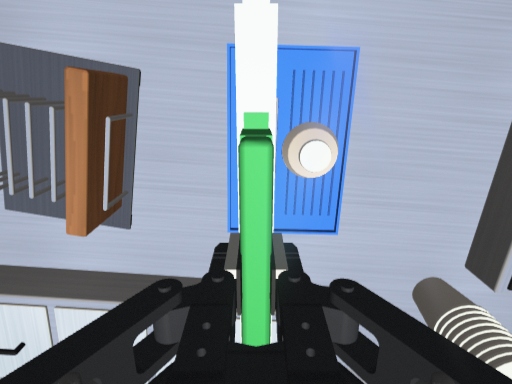

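The wrist view shows the board hanging straight in the grip, centred at u≈256, with the drainer empty apart from the bowl. The board's width comes out at about 20 mm, so slot 4 (20 mm) is the first doubtful one. I'll go to where the whole rack is visible.

```bash
python3 -m creep '[[[-1,0,0],[0,0,1]],[[-3.5,0,0],[0,0,3]],[[-6.5,0.1,0],[0,0,5]],[[-9.5,0.2,0],[0,0,7]],[[-12.5,0.25,0],[0,0,9]],[[-14.5,0.25,0],[0,0,10]],[[-15.3,0.25,0],[0,0,10.3]],[[-15.3,0.25,0],[0,0,10.3]]]'
python3 - <<'E'
from h import *
d=grab('wrist'); save(d,'w3.png'); np.savez('w3.npz',W=d['W'],img=d['img'])
go([0,0,0],84)
W=d['W'];I=d['img']; hsv=cv2.cvtColor(I,cv2.COLOR_RGB2HSV); H,S,V=[hsv[...,i].astype(int) for i in range(3)]
p=W[(W[...,2]>3)&(W[...,2]<22)&(V<110)&(S<90)&(W[...,1]<-20)]; print('floor',len(p),cv2.minAreaRect(p[:,:2].astype(np.float32)),np.nanmedian(p[:,2]))
p=W[(W[...,2]>80)&(W[...,2]<92)&(S<70)&(W[...,1]<-30)]; print('rods',len(p),cv2.minAreaRect(p[:,:2].astype(np.float32)),p[:,2].mean())
E
```

```text
time_s: 6.2
position: [589.9, -9.9, 320.5]
ee_rot: [-0.0, 0.743, 0.669, -0.0]
contact_force: [0.1, 0.7, -5.6]
finger_gap: 0.149
shift [ -5.17 -58.76  32.08] turn [-0.02 -0.02  0.07] pos [589.9  -9.4 320.6] F [-0.4 -0.1 -4.8] T [-0.   -0.04 -0.  ] gap 0.146 t 6.25
floor 6170 ((689.7645263671875, -211.06405639648438), (320.45892333984375, 458.0011901855469), 83.9107894897461) 12.088679798995827
rods 3735 ((737.531494140625, -173.3666229248047), (247.02821350097656, 420.6875915527344), 84.05654907226562) 84.3683995441753
```

View pics/w3.png

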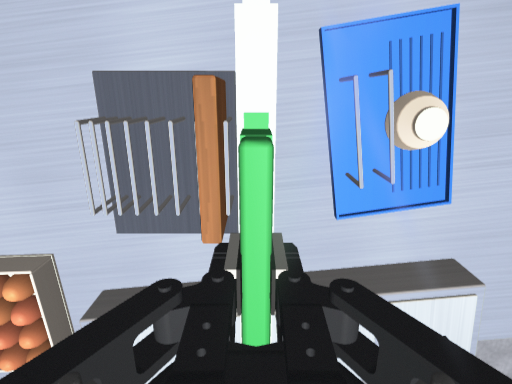

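The wrist view shows all eight rods between u≈80 and 230 (v 115–215), the wooden board at u≈208, and the board held on the right at u≈256, clear of it.

```bash
python3 - <<'E'
from h import *
from scipy.optimize import least_squares
d=grab('wrist'); W=d['W'];I=d['img']; hsv=cv2.cvtColor(I,cv2.COLOR_RGB2HSV); H,S,V=[hsv[...,i].astype(int) for i in range(3)]
v,u=np.mgrid[:384,:512]; b=(u>70)&(u<236)&(v>60)&(v<240)
m=b&(W[...,2]>3)&(W[...,2]<22)&(V<110)&(S<90); p=W[m]; r=cv2.minAreaRect(p[:,:2].astype(np.float32)); print('floor',r)
ray=np.stack([(u-d['cx'])/d['fx'],-(v-d['cy'])/d['fy'],-np.ones(u.shape)],-1)@d['c2w'][:3,:3].T; o=d['c2w'][:3,3]
C=o+ray*((82-o[2])/ray[...,2])[...,None]
yr=np.deg2rad(-6); ex=np.array([np.cos(yr),np.sin(yr)]); ey=np.array([-ex[1],ex[0]]); c0=np.array([593,-141.3])
m=b&(S<60)&(V>125)&(np.abs(W[...,2]-82)<8)
q=C[m][:,:2]-c0; X=q@ex; Y=q@ey; print(len(q),'x range',np.percentile(X,[0.5,99.5]).round(1))
w=np.array([11,14,17,20,23,26,30]); cen=np.array([-83,-64.5,-43,-18.5,9,39.5,73.5])
rods=np.r_[cen-w/2-3,cen[-1]+18]; print(rods)
for k in rods:
    s=(abs(Y-k)<7)&(abs(X)<52)
    if s.sum()>20: a=np.polyfit(X[s],Y[s],1); print(k,s.sum(),'off',(a[1]-k).round(2),'slope deg',np.rad2deg(a[0]).round(2),'width',np.percentile(Y[s],[2,98]).round(1))
W2=d['W'][m]; print('rod z',np.median(W2[:,2]))
# ends via image: x range per end for mid rods
E
```

```text
floor ((591.2693481445312, -138.71380615234375), (198.00381469726562, 246.5321502685547), 84.10731506347656)
3124 x range [-62.9  61.1]
[-91.5 -74.5 -54.5 -31.5  -5.5  23.5  55.5  91.5]
-91.5 385 off 0.96 slope deg 0.01 width [-93.6 -87. ]
-74.5 381 off 1.0 slope deg 0.01 width [-76.5 -70. ]
-54.5 366 off 0.88 slope deg 0.0 width [-56.5 -50.7]
-31.5 366 off 0.96 slope deg -0.01 width [-33.4 -27.6]
-5.5 363 off 0.99 slope deg -0.02 width [-7.3 -1.7]
23.5 353 off 1.06 slope deg 0.04 width [21.7 27.4]
55.5 50 off -1.42 slope deg -0.06 width [53.7 54.5]
91.5 346 off 1.23 slope deg -0.11 width [90.  95.4]
rod z 84.42674460578382
```

```bash
python3 -c "
from h import *
go([590.2,-158.8,250],84)"
```

```text
shift [-14.89   1.57   7.07] turn [-0.01 -0.02  0.1 ] pos [589.9  -9.1 320.8] F [ 0.7  0.3 -4.5] T [ 0.01  0.04 -0.01] gap 0.146 t 6.3
```

```bash
python3 -m creep '[[[-1,0.1,0],[0,0,0]],[[-3.5,0.4,0],[0,0,0]],[[-6.5,0.7,0],[0,0,0]],[[-9.5,1,0],[0,0,0]],[[-12.5,1.3,0],[0,0,0]],[[-14.2,1.5,1],[0,0,0]],[[-14.9,1.57,3.5],[0,0,0]],[[-14.9,1.57,5],[0,0,0]]]'
python3 -m creep '[[[0,0,0.8],[0,0,0]],[[0,0,1.6],[0,0,0]],[[0,0,2],[0,0,0]],[[0,0,2],[0,0,0]],[[0,0,2],[0,0,0]],[[0,0,2],[0,0,0]],[[0,0,2],[0,0,0]],[[0,0,2],[0,0,0]]]'
python3 -c "
from h import *
go([590.2,-158.8,242],84)"
```

```text
time_s: 7.3
position: [589.7, -159.8, 268.8]
ee_rot: [-0.001, 0.743, 0.669, -0.0]
contact_force: [0.8, -0.4, -5.0]
finger_gap: 0.149
time_s: 8.3
position: [590.2, -159.7, 250.9]
ee_rot: [0.0, 0.743, 0.669, 0.0]
contact_force: [0.3, -0.7, -5.1]
finger_gap: 0.149
shift [ 0.09 -0.01  0.89] turn [0.01 0.   0.05] pos [ 590.2 -159.7  250.9] F [ 0.3 -0.7 -5.1] T [ 0.   -0.03  0.  ] gap 0.149 t 8.3
```

```bash
python3 -m creep '[[[0.07,0,0.2],[0,0,0]],[[0.07,0,0.5],[0,0,0]],[[0.07,0,0.8],[0,0,0]],[[0.07,0,0.95],[0,0,0]],[[0.07,0,1.05],[0,0,0]],[[0.07,0,1.15],[0,0,0]],[[0.07,0,1.25],[0,0,0]],[[0.07,0,1.3],[0,0,0]]]'
python3 -c "
from h import *
go([590.2,-158.8,242],84)"
```

```text
time_s: 9.3
position: [590.2, -158.9, 237.7]
ee_rot: [0.0, 0.743, 0.669, -0.0]
contact_force: [0.4, 0.7, -5.6]
finger_gap: 0.143
shift [ 0.01 -0.   -0.43] turn [-0.    0.    0.05] pos [ 590.2 -158.9  237.7] F [ 0.4  0.7 -5.6] T [-0.01  0.06 -0.04] gap 0.143 t 9.3
```

```bash
python3 -m creep '[[[0,0,0.05],[0,0,0]],[[0,0,0.1],[0,0,0]],[[0,0,0.15],[0,0,0]],[[0,0,0.2],[0,0,0]],[[0,0,0.25],[0,0,0]],[[0,0,0.3],[0,0,0]],[[0,0,0.35],[0,0,0]],[[0,0,0.4],[0,0,0]]]'
python3 -c "
from h import *
go([590.2,-158.8,242],84)"
```

```text
time_s: 10.3
position: [590.4, -159.1, 234.4]
ee_rot: [0.001, 0.743, 0.669, 0.0]
contact_force: [0.2, 0.0, 4.4]
finger_gap: 0.147
shift [ 0.02 -0.02 -0.76] turn [0.07 0.02 0.05] pos [ 590.4 -159.1  234.4] F [0.2 0.  4.4] T [ 0.27  0.12 -0.08] gap 0.147 t 10.3
```

```bash
python3 -m creep '[[[0,0,-0.2],[0,0,0]],[[-0.08,0,-0.2],[0,0,0]],[[-0.08,0,-0.2],[0,0,0]],[[-0.08,0,-0.1],[0,0,0]],[[-0.08,0,-0.05],[0,0,0]],[[-0.08,0,0],[0,0,0]],[[-0.08,0,0],[0,0,0]],[[-0.08,0,0],[0,0,0]]]'
python3 -c "
from h import *
go([590.2,-158.8,242],84)"
python3 -m creep '[[[0,0,-0.2],[0,0,0]],[[0.16,0,-0.2],[0,0,0]],[[0.16,0,-0.2],[0,0,0]],[[0.16,0,-0.1],[0,0,0]],[[0.16,0,-0.05],[0,0,0]],[[0.16,0,0],[0,0,0]],[[0.16,0,0],[0,0,0]],[[0.16,0,0],[0,0,0]]]'
python3 -c "
from h import *
go([590.2,-158.8,242],84)"
```

```text
time_s: 11.3
position: [590.3, -159.8, 234.4]
ee_rot: [0.001, 0.743, 0.669, 0.0]
contact_force: [-1.3, 2.3, 3.5]
finger_gap: 0.148
shift [ 0.09 -0.02 -0.76] turn [0.07 0.02 0.06] pos [ 590.3 -159.8  234.4] F [-1.3  2.3  3.5] T [ 0.66  0.22 -0.07] gap 0.148 t 11.3
time_s: 12.3
position: [590.5, -158.3, 234.6]
ee_rot: [0.001, 0.743, 0.669, 0.0]
contact_force: [-1.2, -0.0, 3.7]
finger_gap: 0.147
shift [-0.05 -0.03 -0.74] turn [0.08 0.03 0.05] pos [ 590.5 -158.3  234.6] F [-1.2 -0.   3.7] T [-0.22  0.37 -0.03] gap 0.147 t 12.3
```

```bash
python3 -m creep '[[[0,0,-0.2],[0,0,0]],[[-0.04,0,-0.2],[0,0,0]],[[-0.04,0,-0.15],[0,0,0]],[[-0.04,0,-0.05],[0,0,0]],[[-0.04,0,0],[0,0,0]],[[-0.04,0,0.05],[0,0,0]],[[-0.04,0,0.1],[0,0,0]],[[-0.04,0,0.1],[0,0,0]]]'
python3 -c "
from h import *
go([590.2,-158.8,242],84)"
```

```text
time_s: 13.3
position: [590.6, -158.7, 233.4]
ee_rot: [0.001, 0.743, 0.669, 0.0]
contact_force: [-0.9, -0.4, 5.0]
finger_gap: 0.148
shift [-0.02 -0.04 -0.86] turn [0.09 0.02 0.05] pos [ 590.6 -158.7  233.4] F [-0.9 -0.4  5. ] T [ 0.07  0.13 -0.06] gap 0.148 t 13.3
```

```bash
python3 -m creep '[[[0,0,0.05],[0,0,0]],[[0,0,0.1],[0,0,0]],[[0,0,0.13],[0,0,0]],[[0,0,0.16],[0,0,0]],[[0,0,0.2],[0,0,0]],[[0,0,0.2],[0,0,0]],[[0,0,0.2],[0,0,0]],[[0,0,0.2],[0,0,0]]]'
python3 - <<'E'
from h import *
go([590.2,-158.8,242],84)
d=grab('scene'); x=d['img'][190:380,160:340]; cv2.imwrite('pics/s2.png',cv2.resize(x[:,:,::-1],None,fx=3.1,fy=3.1,interpolation=cv2.INTER_CUBIC))
go([590.2,-158.8,242],84)
E
```

```text
time_s: 14.3
position: [590.6, -158.7, 231.3]
ee_rot: [0.001, 0.743, 0.669, 0.0]
contact_force: [-0.2, -0.4, 5.6]
finger_gap: 0.149
shift [-0.02 -0.03 -1.07] turn [0.07 0.02 0.05] pos [ 590.6 -158.7  231.3] F [-0.2 -0.4  5.6] T [-0.02  0.08 -0.05] gap 0.149 t 14.3
shift [-0.02 -0.03 -1.07] turn [0.07 0.02 0.06] pos [ 590.6 -158.7  231.3] F [-0.4  0.8  5. ] T [ 0.02  0.05 -0.01] gap 0.151 t 14.35
```

View pics/s2.png

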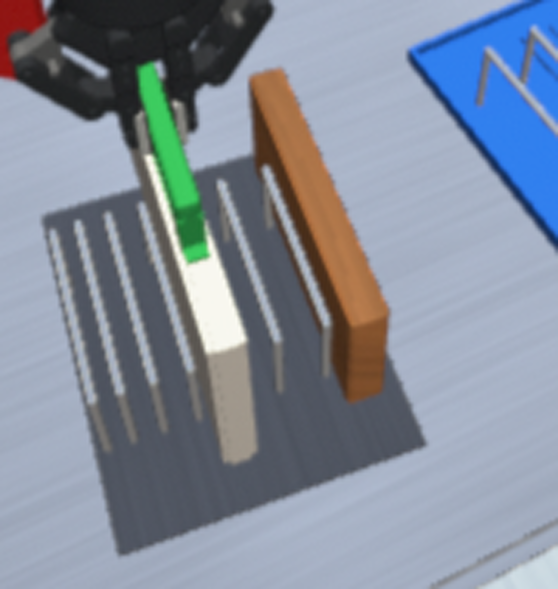

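The scene crop shows the board standing between rod 4 (left, at about (170,290)) and rod 5, which it hides. Rods 6 and 7 are at (250,270) and (300,260), so this is slot 4. I need to know whether the board is really going down or slipping in the grip.

```bash
cat >> h.py <<'E'
def btop():
    d=grab('wrist'); W=d['W']; hsv=cv2.cvtColor(d['img'],cv2.COLOR_RGB2HSV); s=manip.observe(); z=s['position'][2]
    v,u=np.mgrid[:384,:512]
    m=(u>238)&(u<274)&(v>10)&(v<100)&(hsv[...,1]<70)&(hsv[...,2]>150); p=W[m]; 
    hm=(u>245)&(u<267)&(v>160)&(v<300)&(hsv[...,0]>50)&(hsv[...,0]<85)&(hsv[...,1]>120)
    print('board top-TCP',(np.median(p[:,2])-z).round(2),'handle',(np.median(W[hm][:,2])-z).round(2),len(p))
E
python3 - <<'E'
from h import *
f=np.load('w3.npz');W=f['W'];hsv=cv2.cvtColor(f['img'],cv2.COLOR_RGB2HSV);v,u=np.mgrid[:384,:512]
m=(u>238)&(u<274)&(v>10)&(v<100)&(hsv[...,1]<70)&(hsv[...,2]>150);hm=(u>245)&(u<267)&(v>160)&(v<300)&(hsv[...,0]>50)&(hsv[...,0]<85)&(hsv[...,1]>120)
print(np.median(W[m][:,2])-320.6,np.median(W[hm][:,2])-320.6)
btop()
E
```

```text
nan nan
board top-TCP nan handle nan 3115
```

```bash
sed -i 's/np.median/np.nanmedian/g' h.py; python3 - <<'E'
from h import *
f=np.load('w3.npz');W=f['W'];hsv=cv2.cvtColor(f['img'],cv2.COLOR_RGB2HSV);v,u=np.mgrid[:384,:512]
m=(u>238)&(u<274)&(v>10)&(v<100)&(hsv[...,1]<70)&(hsv[...,2]>150);hm=(u>245)&(u<267)&(v>160)&(v<300)&(hsv[...,0]>50)&(hsv[...,0]<85)&(hsv[...,1]>120)
print(np.nanmedian(W[m][:,2])-320.6,np.nanmedian(W[hm][:,2])-320.6)
btop()
E
```

```text
-15.317458527390215 26.920125576436703
board top-TCP -15.17 handle 27.07 3115
```

The board isn't slipping (top at −15.2 now, −15.3 before). It is being pushed in against a steady 10 N or so. The side force and moment are about zero, which suggests it is pinched on both sides, and the image edges give 20.1–20.5 mm. I'll pull up slightly: if the drag reverses, it is pinched.

```bash
python3 -m creep '[[[0,0,-0.03],[0,0,0]],[[0,0,-0.06],[0,0,0]],[[0,0,-0.1],[0,0,0]],[[0,0,-0.1],[0,0,0]],[[0,0,-0.1],[0,0,0]],[[0,0,-0.1],[0,0,0]],[[0,0,-0.1],[0,0,0]],[[0,0,-0.1],[0,0,0]]]'
python3 -c "
from h import *
go([590.2,-158.8,242],84)"
```

```text
time_s: 15.45
position: [590.1, -158.5, 231.4]
ee_rot: [-0.0, 0.743, 0.669, -0.0]
contact_force: [2.6, -0.5, -7.0]
finger_gap: 0.15
shift [-0.03  0.01 -1.06] turn [-0.04 -0.01  0.05] pos [ 590.1 -158.5  231.4] F [ 2.6 -0.5 -7. ] T [-0.21 -0.61 -0.04] gap 0.15 t 15.45
```

```bash
python3 -m creep '[[[0,0,-0.03],[0,0,0]],[[0,0,-0.06],[0,0,0]],[[0,0,-0.1],[0,0,0]],[[0,0,-0.13],[0,0,0]],[[0,0,-0.16],[0,0,0]],[[0,0,-0.2],[0,0,0]],[[0,0,-0.2],[0,0,0]],[[0,0,-0.2],[0,0,0]]]'
python3 -c "
from h import *
go([590.2,-158.8,242],84)"
```

```text
time_s: 16.45
position: [590.1, -158.5, 233.8]
ee_rot: [-0.0, 0.743, 0.669, -0.0]
contact_force: [-0.8, -0.1, -15.2]
finger_gap: 0.15
shift [-0.03  0.01 -0.82] turn [-0.02 -0.    0.05] pos [ 590.1 -158.5  233.8] F [ -0.8  -0.1 -15.2] T [ 0.03  0.04 -0.01] gap 0.15 t 16.45
```

Pulling up takes about 10 N more than the weight, so the drag reversed with depth unchanged. That is a two-sided pinch, and slot 4 would need forcing. Backing out and going to slot 5 (23 mm).

```bash
python3 -m creep '[[[0,0,-0.2],[0,0,0]],[[0,0,-0.6],[0,0,0]],[[0,0,-1.2],[0,0,0]],[[0,0,-2],[0,0,0]],[[0.7,0,-2.4],[0,0,0]],[[1.7,0,-2.4],[0,0,0]],[[2.5,0,-2.2],[0,0,0]],[[2.75,0,-1.8],[0,0,0]]]'
python3 -m creep '[[[0,0,0],[0,0,0]],[[0,0,0],[0,0,0]],[[0,0,0.2],[0,0,0]],[[0,0,0.4],[0,0,0]],[[0,0,0.6],[0,0,0]],[[0,0,0.7],[0,0,0]],[[0,0,0.7],[0,0,0]],[[0,0,0.7],[0,0,0]]]'
python3 -c "
from h import *
btop();go([593.1,-131.2,242],84)"
```

```text
time_s: 17.45
position: [593.1, -130.3, 251.4]
ee_rot: [-0.0, 0.742, 0.67, -0.0]
contact_force: [-0.1, -0.5, -5.8]
finger_gap: 0.144
time_s: 18.45
position: [593.1, -131.2, 244.9]
ee_rot: [0.0, 0.743, 0.669, 0.0]
contact_force: [0.2, -0.1, -5.3]
finger_gap: 0.145
board top-TCP -15.23 handle 27.06 3115
shift [-0.   -0.01  0.29] turn [0.01 0.   0.06] pos [ 593.2 -131.2  244.9] F [-0.8 -0.2 -4.8] T [-0.02 -0.03  0.03] gap 0.149 t 18.5
```

```bash
python3 -m creep '[[[0,0,0.2],[0,0,0]],[[0,0,0.4],[0,0,0]],[[0,0,0.6],[0,0,0]],[[0,0,0.8],[0,0,0]],[[0,0,1],[0,0,0]],[[0,0,1.1],[0,0,0]],[[0,0,1.2],[0,0,0]],[[0,0,1.3],[0,0,0]]]'
python3 -c "
from h import *
go([593.1,-131.2,242],84)"
```

```text
time_s: 19.5
position: [593.1, -131.2, 231.8]
ee_rot: [0.0, 0.743, 0.669, 0.0]
contact_force: [-0.2, 0.7, -5.2]
finger_gap: 0.149
shift [ 0.   -0.   -1.02] turn [0.01 0.   0.05] pos [ 593.1 -131.2  231.8] F [-0.2  0.7 -5.2] T [0.01 0.07 0.03] gap 0.149 t 19.5
```

No contact at the depth where slot 4 dragged. Continuing down.

```bash
python3 -m creep '[[[0,0,0.3],[0,0,0]],[[0,0,0.7],[0,0,0]],[[0,0,1.1],[0,0,0]],[[0,0,1.5],[0,0,0]],[[0,0,1.9],[0,0,0]],[[0,0,2.3],[0,0,0]],[[0,0,2.6],[0,0,0]],[[0,0,2.8],[0,0,0]]]'
python3 -m creep '[[[0,0,0.3],[0,0,0]],[[0,0,0.7],[0,0,0]],[[0,0,1.1],[0,0,0]],[[0,0,1.5],[0,0,0]],[[0,0,1.9],[0,0,0]],[[0,0,2.3],[0,0,0]],[[0,0,2.6],[0,0,0]],[[0,0,2.8],[0,0,0]]]'
python3 -c "
from h import *
go([593.1,-131.2,167],84)"
```

```text
time_s: 20.5
position: [593.1, -131.2, 203.6]
ee_rot: [-0.0, 0.743, 0.669, -0.0]
contact_force: [0.5, -1.2, -5.2]
finger_gap: 0.149
time_s: 21.5
position: [593.1, -131.2, 175.6]
ee_rot: [-0.0, 0.743, 0.669, -0.0]
contact_force: [0.2, -0.7, -5.0]
finger_gap: 0.145
shift [-0.    0.    0.86] turn [-0.01 -0.    0.05] pos [ 593.1 -131.2  175.6] F [ 0.2 -0.7 -5. ] T [0.01 0.03 0.01] gap 0.145 t 21.5
```

```bash
python3 -m creep '[[[0,0,0.2],[0,0,0]],[[0,0,0.4],[0,0,0]],[[0,0,0.55],[0,0,0]],[[0,0,0.65],[0,0,0]],[[0,0,0.72],[0,0,0]],[[0,0,0.78],[0,0,0]],[[0,0,0.84],[0,0,0]],[[0,0,0.9],[0,0,0]]]'
python3 -c "
from h import *
go([593.1,-131.2,167],84)"
```

```text
time_s: 22.5
position: [593.1, -131.2, 167.1]
ee_rot: [0.0, 0.743, 0.669, 0.0]
contact_force: [-1.8, 0.1, 0.7]
finger_gap: 0.148
shift [0.   0.   0.01] turn [0.02 0.   0.05] pos [ 593.1 -131.2  167.1] F [-1.8  0.1  0.7] T [0.12 0.39 0.  ] gap 0.148 t 22.5
```

```bash
python3 -m creep '[[[0,0,0.02],[0,0,0]],[[0,0,0.04],[0,0,0]],[[0,0,0.05],[0,0,0]],[[0,0,0.05],[0,0,0]],[[0,0,0.05],[0,0,0]],[[0,0,0.05],[0,0,0]],[[0,0,0.05],[0,0,0]],[[0,0,0.05],[0,0,0]]]'
python3 - <<'E'
from h import *
go([593.1,-131.2,167],84); btop()
d=grab('scene'); x=d['img'][190:380,160:340]; cv2.imwrite('pics/s3.png',cv2.resize(x[:,:,::-1],None,fx=3.1,fy=3.1,interpolation=cv2.INTER_CUBIC))
W=d['W'];hsv=cv2.cvtColor(d['img'],cv2.COLOR_RGB2HSV);v,u=np.mgrid[:384,:512]
m=(u>160)&(u<340)&(v>190)&(hsv[...,1]<70)&(hsv[...,2]>200)&(W[...,2]>140)&(W[...,2]<165)&(abs(W[...,0]-593)<140); p=W[m]
if len(p): print(len(p),cv2.minAreaRect(p[:,:2].astype(np.float32)),np.median(p[:,2]))
E
```

```text
time_s: 23.5
position: [593.1, -131.2, 167.1]
ee_rot: [0.0, 0.743, 0.669, 0.0]
contact_force: [-3.4, 0.8, 6.1]
finger_gap: 0.148
shift [ 0.   -0.01  0.01] turn [0.05 0.02 0.05] pos [ 593.1 -131.2  167.1] F [-3.4  0.8  6.1] T [ 0.22  0.68 -0.02] gap 0.148 t 23.5
board top-TCP -15.21 handle 27.05 3115
418 ((652.0618896484375, -137.9751739501953), (20.183752059936523, 121.5817642211914), 83.97296142578125) 151.7677419255429
```

View pics/s3.png

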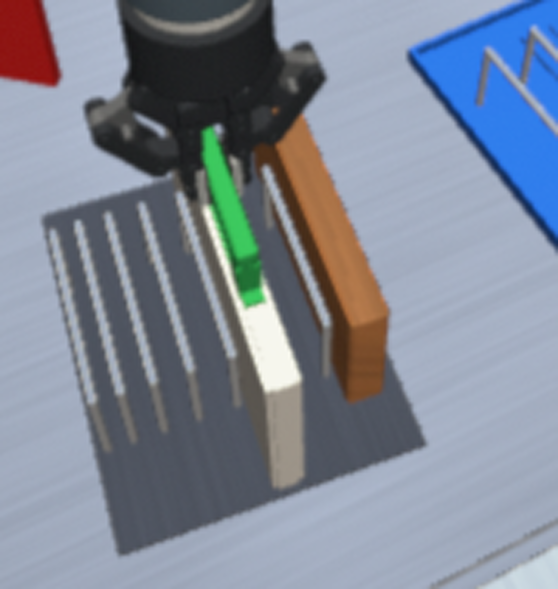

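The crop shows five rods left of the board, so it is in slot 5, standing on the rack floor. Its top measures 151.8 mm, and 152 is expected. Easing the press, then releasing.

```bash
python3 -m creep '[[[0,0,-0.03],[0,0,0]],[[0,0,-0.06],[0,0,0]],[[0,0,-0.06],[0,0,0]],[[0,0,-0.06],[0,0,0]],[[0,0,-0.06],[0,0,0]],[[0,0,-0.06],[0,0,0]],[[0,0,-0.06],[0,0,0]],[[0,0,-0.06],[0,0,0]]]' - 20
python3 -m creep '[[[0,0,0],[0,0,0]],[[0,0,0],[0,0,0]],[[0,0,0],[0,0,0]],[[0,0,0],[0,0,0]],[[0,0,0],[0,0,0]],[[0,0,0],[0,0,0]],[[0,0,0],[0,0,0]],[[0,0,0],[0,0,0]]]' 0.4
python3 -c "
from h import *
go([593.1,-131.2,300],84)"
```

```text
time_s: 24.6
position: [593.1, -131.3, 167.1]
ee_rot: [0.0, 0.743, 0.669, 0.0]
contact_force: [-4.0, 0.9, 5.7]
finger_gap: 0.146
time_s: 25.6
position: [593.1, -131.2, 166.9]
ee_rot: [0.0, 0.743, 0.669, 0.0]
contact_force: [0.1, -0.9, -1.1]
finger_gap: 0.595
shift [  0.     0.   -13.31] turn [0.   0.   0.05] pos [ 593.1 -131.2  166.9] F [ 0.1 -0.9 -1.1] T [-0.02  0.    0.01] gap 0.595 t 25.6
```

```bash
python3 -m creep '[[[0,0,-0.5],[0,0,0]],[[0,0,-1.5],[0,0,0]],[[0,0,-3],[0,0,0]],[[0,0,-5],[0,0,0]],[[0,0,-7.5],[0,0,0]],[[0,0,-10],[0,0,0]],[[0,0,-12],[0,0,0]],[[0,0,-13],[0,0,0]]]'
python3 - <<'E'
from h import *
go([593.1,-131.2,300],84)
d=grab('wrist'); save(d,'w4.png'); W=d['W']
hsv=cv2.cvtColor(d['img'],cv2.COLOR_RGB2HSV)
s=(abs(W[...,0]-593)<140)&(abs(W[...,1]+131)<40)
p=W[s&(hsv[...,1]<70)&(hsv[...,2]>150)&(W[...,2]>135)&(W[...,2]<165)]; r=cv2.minAreaRect(p[:,:2].astype(np.float32)); print('board top',r,np.median(p[:,2]))
p=W[s&(hsv[...,0]>50)&(hsv[...,0]<85)&(hsv[...,1]>120)&(W[...,2]>185)]; print('handle',cv2.minAreaRect(p[:,:2].astype(np.float32)),np.median(p[:,2]))
q=np.array(r[0])-[592.2,-140.2]; a=np.deg2rad(-6); print('in rack',q@[np.cos(a),np.sin(a)],q@[-np.sin(a),np.cos(a)])
E
```

```text
time_s: 26.6
position: [593.3, -131.3, 298.9]
ee_rot: [0.001, 0.743, 0.669, 0.001]
contact_force: [0.5, -0.4, 0.3]
finger_gap: 0.601
shift [ 0.   -0.02 -0.11] turn [0.14 0.04 0.05] pos [ 593.3 -131.3  298.9] F [ 0.5 -0.4  0.3] T [-0.01 -0.01  0.01] gap 0.601 t 26.6
board top ((594.4972534179688, -131.19189453125), (20.22125244140625, 240.75563049316406), 84.01421356201172) 151.3075456490423
handle ((592.5986938476562, -130.80641174316406), (12.83564281463623, 121.7812271118164), 83.99063873291016) 193.97816020639058
in rack 1.3430654017780985 9.198886493975179
```

View pics/w4.png

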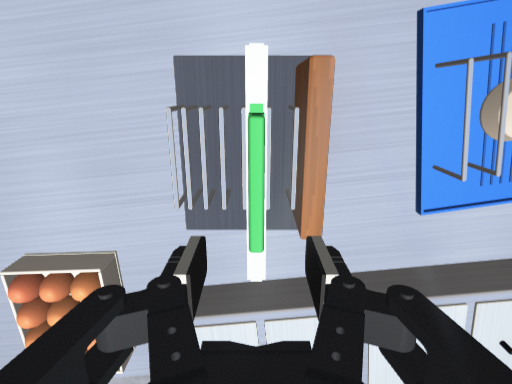

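The wrist view shows the board released and upright in slot 5 (u≈256, v 45–280). The wooden board and the drainer are untouched and the gripper is clear.

```bash
python3 -c "
from cell import ticket
print(ticket.finish_job())"
```

```text
the job is handed in; nothing more can be done
None
```

The white board is standing upright in slot 5 (23 mm wide), fully down on the rack's floor and released. I handed the job in at about 26.7 s.

- **Choosing the slot:** The camera gave a board thickness of about 20.1–20.5 mm, so I skipped slots 1–3 without trying them. In slot 4 (20 mm) the board went only a few millimetres in, with about 10 N of drag pushing down. Pulling up also took about 10 N more than the board's weight. With no side force, that means both faces were pinched, so I backed out. In slot 5 it went down with no measurable contact until the floor.
- **Last checks:**
  - It stopped firmly at the expected floor height.
  - The board's top is at 151.3 mm (152 expected).
  - The board is about 1.3 mm off the middle lengthwise and 0.2 mm off the slot's centre line.
  - It lines up with the rack (−6.0°).
  - The gripper is clear, with wrist force back to about zero.
- **Left uncertain:** With the slot's slack and about 2 mm camera calibration, I can't tell the 1.3 mm lengthwise offset from zero. In the pictures, the wooden board and the bowl look undisturbed, but I did not remeasure them.

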